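# Carry a tacky varnished tile on a flat lifter to the height-adjustable stand

### The job

The round tile on the low wooden drying rack is freshly varnished, so without touching it with fingers or gripper, slide the blade of the flat lifter under it and carry it level to the metal stand. The stand is set to a different height each time: lower gently until you feel that the tile has come to lie on its two runners, centred, then draw the blade out without shifting it. Set the lifter down on the open table, level on its blade and rear foot; never tip the tile, and leave the things round about where they are.

Things in the scene. Friction and masses are not known exactly. Their poses are not given: they have to be found in the camera images.
- lifter_grip (a point): Centre of the flat lifter's wooden handle: grip it here, across y. Handle 16 mm wide (y), 18 mm high, from 76 mm behind this point to 52 mm ahead, then an 8 mm collar. x points along it to the blade, z up. Lifter 130 g. Standing level on the table this point is 45 mm up; blade and rear foot (66 mm behind, 30 mm wide) both end 45 mm below it
- lifter_blade (a point): Middle of the top face of the lifter's flat steel blade, 120 mm ahead of lifter_grip and 42 mm lower, same axes. The blade is level, 3 mm thick, 34 mm wide, 84 mm long (x from -42 to +42 mm here); a 14 mm wide neck slopes from its rear end up to the handle. The tile is balanced with its centre within about 12 mm of this point
- tile_center (a point): Centre (half-way up) of the round white tile with a blue and yellow glazed face, 70 mm across, 6 mm thick, about 60 g; z up, its underside 3 mm below this point. At the start it lies flat on the rack's runners, within a few mm of their middle
- rack: Low wooden drying rack, fixed. Origin: centre of its underside, on the table. x is the direction in which the blade slides in (front faces -x), z up. Board 90x100 mm, 10 mm thick; two runners along x, 76 mm long, 14 mm wide, tops 41 mm above the table, inner faces at y = -23 and +23 mm, open between. A crossbar at the far end reaches 18 mm above the table
- stand_collar (a point): The clamping collar of the stand's column, 42 mm above the table on its axis; same axes as the stand. The head above is clamped at a height that differs every time and is NOT reported: its runner tops are 80 to 130 mm above the table. It does not yield to a light touch and must not be pressed with more than 30 N
- stand: Metal stand, fixed: round foot 104 mm across, column, head with two cork-topped runners. Origin: centre of the underside, on the table, straight below the head's centre. x: along the runners, blade comes from -x; z up. Runners as on the rack (76 mm long, inner faces y = -23, +23 mm). The gap's rigid floor is 20 mm below their tops
- purple_ink: Bystander, leave alone: purple ink bottle with a black cap, 43 mm across, 60 mm tall. Origin: centre of its underside
- blue_tube: Bystander, leave alone: blue paint tube lying flat, 36x105 mm, 23 mm high. Origin: centre of its underside
- clip: Bystander, leave alone: silver bulldog clip, 23x40x35 mm. Origin: centre of its underside
- glue: Bystander, leave alone: blue and yellow glue stick standing, 26 mm across, 89 mm tall. Origin: centre of its underside
Things that resemble listed ones, but are neither listed nor needed, are in the scene too. There is more than one size of the stand; the job needs the largest.

How it is judged:
On the way, in this order (a step that is already met when the one before it is completed fails the run):
1. the tile is carried on the lifter's blade, clear of the rack (contact force between tile and lifter above 0.1 N and contact force between tile and rack below 0.02 N and contact force between tile and stand below 0.02 N and height (world z) of tile_center above 0.055 m and horizontal distance between tile_center and lifter_blade below 0.03 m), for 0.2 s.
2. the tile lies level on the stand, with the lifter off it (contact force between tile and stand above 0.15 N and contact force between tile and lifter below 0.02 N and horizontal distance between tile_center and stand below 0.012 m and angle between tile's own z axis and vertical below 0.08 rad), for 0.2 s.
At the end, for the whole second after the job is handed in: The tile rests level (within 0.08 rad) on the stand's runners, its centre within 12 mm of the stand's axis; the lifter stands level (0.1 rad) on the table on its blade and foot, touching neither tile, stand nor rack; all is at rest (all of step 2 and linear speed of each of tile, lifter below 0.02 m/s and angle between lifter's own z axis and vertical below 0.1 rad and height (world z) of lifter_grip between 0.035 and 0.053 m and contact force between lifter and stand below 0.05 N and contact force between lifter and rack below 0.05 N).
It fails at once if the gripper or arm touches the tile (contact force between tile and the fingers above 0.05 N or contact force between tile and the arm above 0.05 N).
It fails at once if the tile is tipped by more than 0.3 rad (angle between tile's own z axis and vertical above 0.3 rad).
It fails at once if the stand is pressed with more than 30 N by the lifter or the robot (contact force between any of lifter, the arm, the fingers and stand above 30 N).
It fails at once if a bystander is moved by more than 30 mm (distance of any of purple_ink, blue_tube, clip, glue from where it was at the start of the episode above 0.03 m).
It also fails if it takes over 67 s, if anything falls off the work surface, if the arm or the gripper's body presses on something with over 40 N, if the wrist force passes 120 N, or if a joint passes its speed limit or range.

### The arm

A 6-joint arm with a two-finger parallel gripper is mounted at the origin on a cart in front of the work surface, level with it; the furniture and walls round the work are solid. World frame = base frame: x ahead of the robot, y to its left, z up, the work surface at z = 0. Lengths are in m, angles in rad, forces in N, time in s.
With the tool pointing down it reaches from about 0.225 to 0.875 m from the base axis. Payload 3.4 kg.
Tool frame: the origin (TCP) lies at the very end of the fingers, on their centre line; the grasp point (between the pads) lies 19 mm behind it; z points along the fingers, y is the direction in which the jaws open and shut (so a half turn about z gives the same grasp; the last joint's range is limited). The gripper opens to 85 mm and grips with 20 to 120 N. Pads are 22 mm wide; open, the fingers measure 114 mm over their backs; the gripper's body (76 mm by 85 mm) begins 54 mm behind the grasp point. The pads swing forward as they close: fully open they stand 13 mm farther back than shut.
Start: joints at [1.224, 0.276, 1.505, -0, 1.361, -0.121], TCP at [0.129, 0.56, 0.231] pointing down, gripper open.
Joint ranges: [-2.89, 2.89], [-0.75, 2.08], [0.22, 2.7], [-1.18, 4.32], [0.11, 2.71], [-2.7, 2.7]. Speed limits (rad/s): [2.57, 2.57, 3.14, 3.14, 3.14, 3.14].

### API

Orientations are given as a rotation vector (axis times angle).
In Python, from bench import manip, camera gives the robot as it stands.
- The arm moves only by the tool jog_arm, never from a script. Its argument "series" is a list of rows, each a list of 5 numbers: the shift along the tool's x, y, z in cm, then the turn about the tool's z in rad, then the opening, from -1 (shut) to 1 (fully open). A call has 1 to 5 rows; each row shifts and turns the pose as measured when the row begins, along the tool's axes as they then stand; what a row does not reach is not made up. A row lasts 1/12 s, in which the tool goes at most 41.7 mm and 7.16 degrees, less where a joint would pass 70% of its speed; a pose out of reach is approached as far as the arm can. A call with a gripper value outside its range is refused whole. The fingers move at their own pace and stop on an object; the grip force is fixed at half the most. Time passes only in rows, so rows that do not move let the fingers close. It gives the time, the measured TCP pose, the force and the opening at its end, in the units of the state.
- manip.read_state(): the state, without advancing time (a new reading comes with each control period).
- camera(name): name is "scene" or "top" or "wrist"; returns a dict with "pixels" (384x512x3 uint8, blue, green, red), "fx", "fy", "cx", "cy" (pixels), "k1" (the pictures are not rectified: a ray, as slopes to the right and down, at radius r is drawn at 1 + k1 r^2 times it, then the intrinsics apply), "origin" and "orientation" of the camera in the world. Camera axes: x right, y down, z forward; pixel columns grow to the right and rows downward; lengths in m; the calibration is good to about 2 mm. A picture is of the moment at which its call begins. There is no depth.
- manip.job_done(): hands the job in, once; it reports no verdict.
The state is a dict: "clock": time; "joint_positions": joint angles; "dq": joint speeds; "tau": joint torques, N m; "eef_pos": TCP position; "orientation": TCP orientation; "contact_force": force on the tool from outside, world axes, zero at the start; "torque": the same for the moment, N m; "gripper_width": finger opening in m.
Only numpy, scipy, OpenCV 4.12 (cv2) and the standard library are available. Lean on these libraries where they do the work, as an engineer would, in place of code of your own. Each camera call takes 0.05 s, during which the arm holds its last target. There are 200 camera calls.

## Working session

There is one attempt and no reset: what is moved stays moved. The work goes in short steps, Python scripts to look and compute and a tool call to move; the robot and the scene stay as the last step left them, time stands still between calls to the robot, and variables do not carry over. Pictures are saved under pics/ and viewed, about 8 in all and at most 12, crops included, and the job is handed in when it is done.

Besides the shell and the picture viewer there is one more tool, called after "Emit:" as name(argument=value, ...) on one line, values as JSON. jog_arm: Moves the arm, as the interface text tells. Its arguments: {"type":"object","properties":{"series":{"type":"array","items":{"type":"array","items":{"type":"number"}}}},"required":["series"]}

```bash
mkdir -p pics; ls; cat > h.py <<'E'
import numpy as np, cv2
from scipy.spatial.transform import Rotation as R
from bench import manip, camera
def Rm(o):
    o=np.array(o,float)
    return o if o.shape==(3,3) else (R.from_rotvec(o).as_matrix() if o.size==3 else R.from_quat(o).as_matrix())
def snap(n,f):
    c=camera(n); cv2.imwrite('pics/'+f,c['pixels']); np.save('pics/'+f[:-4]+'.npy',c,allow_pickle=True); return c
def load(f): return np.load('pics/'+f+'.npy',allow_pickle=True).item()
def ray(c,u,v):
    d=np.array([[k] for k in [0]]);K=np.array([[c['fx'],0,c['cx']],[0,c['fy'],c['cy']],[0,0,1.]])
    p=cv2.undistortPoints(np.array([[[u,v]]],float),K,np.array([c['k1'],0,0,0.]))[0,0]
    return np.array(c['origin']),Rm(c['orientation'])@np.array([p[0],p[1],1])
def onz(c,u,v,z):
    o,d=ray(c,u,v); return (o+d*(z-o[2])/d[2])
def proj(c,P):
    q=Rm(c['orientation']).T@(np.array(P)-np.array(c['origin'])); a=q[:2]/q[2]; a=a*(1+c['k1']*(a@a))
    return np.array([c['fx']*a[0]+c['cx'],c['fy']*a[1]+c['cy']])
E
python3 - <<'E'
from h import *
print(manip.read_state())
a=snap('top','t0.png');b=snap('scene','s0.png')
for c in(a,b): print({k:v for k,v in c.items() if k!='pixels'})
E
```

```text
pics
{'clock': 0.0, 'joint_positions': array([ 1.22396892e+00,  2.76566949e-01,  1.50616790e+00, -1.01562080e-05,
        1.36068245e+00, -1.21000704e-01]), 'dq': array([ 0.00088066,  0.00021513,  0.00097983, -0.0006083 ,  0.00068399,
        0.00058666]), 'tau': array([ 8.75238002e-04, -4.16775262e+01, -2.45811653e+01, -1.22982567e-05,
        1.09619866e-02,  1.50878486e-05]), 'eef_pos': array([0.12857273, 0.55988374, 0.23044185]), 'orientation': array([-3.53924449e-01, -3.12117568e+00,  2.79133918e-03]), 'contact_force': array([ 0.59210492, -0.17426549,  0.26207519]), 'torque': array([-0.05707756,  0.00555354,  0.02042713]), 'gripper_width': 0.08532854096699787}
{'fx': 490.364641600602, 'fy': 490.364641600602, 'cx': 260.8596191735345, 'cy': 187.65749553192794, 'k1': -0.12820774314500016, 'origin': array([0.51728436, 0.17251262, 1.09173669]), 'orientation': array([-2.16986165,  2.16349138, -0.08729608])}
{'fx': 386.4773336796586, 'fy': 386.4773336796586, 'cx': 257.8856827495996, 'cy': 197.85136206143918, 'k1': -0.05019776703571608, 'origin': array([-0.01810692, -0.27417602,  0.44384352]), 'orientation': array([-1.86589942,  0.91692446, -0.59079724])}
```

View pics/t0.png

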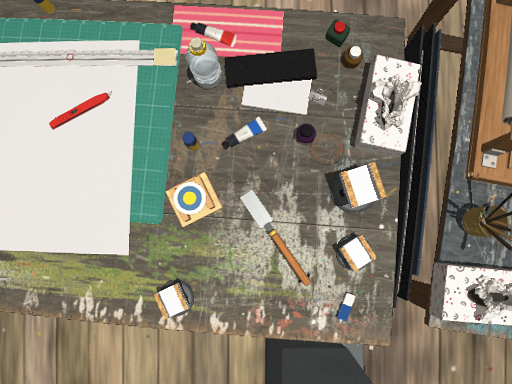

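View pics/s0.png

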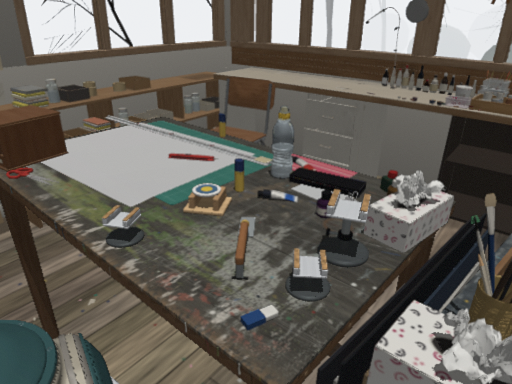

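```bash
python3 - <<'E'
from h import *
t=load('t0')['pixels'];s=load('s0')['pixels']
f=lambda im,x,y,w,h,k:cv2.resize(im[y:y+h,x:x+w],None,fx=k,fy=k,interpolation=cv2.INTER_CUBIC)
A=f(t,155,160,75,75,4);B=f(t,320,150,75,75,4);C=f(s,180,175,75,50,4);D=f(s,310,180,75,50,6)
im=np.zeros((600,800,3),np.uint8)
im[:300,:300]=A;im[:300,300:600]=B;im[300:500,:300]=C;im[300:600,300:750]=D
cv2.imwrite('pics/c0.png',im)
E
```

```text
(no output)
```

View pics/c0.png

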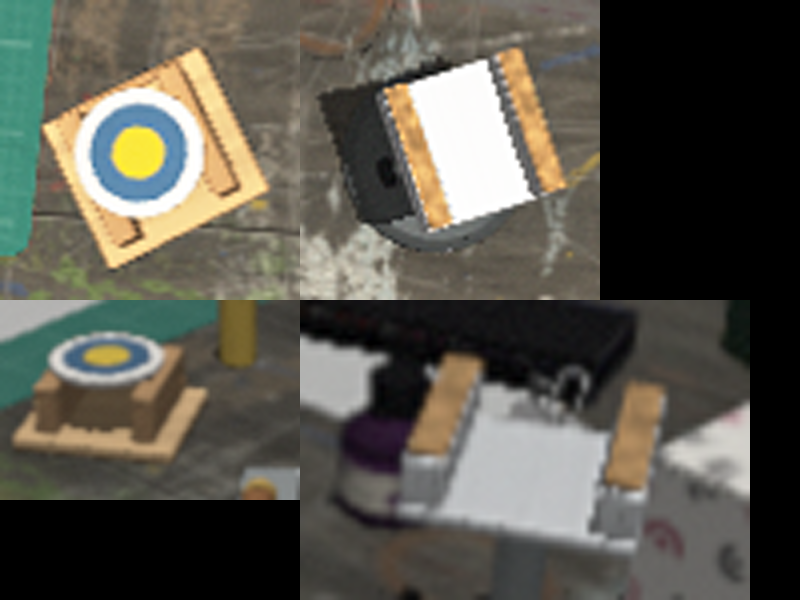

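```bash
cat >> h.py <<'E'
def tri(c1,p1,c2,p2):
    o1,d1=ray(c1,*p1);o2,d2=ray(c2,*p2)
    s=np.linalg.lstsq(np.c_[d1,-d2],o2-o1,rcond=None)[0]
    a,b=o1+s[0]*d1,o2+s[1]*d2
    return (a+b)/2,np.linalg.norm(a-b)
E
python3 - <<'E'
from h import *
np.set_printoptions(precision=4,suppress=True)
t=load('t0');s=load('s0')
T=lambda x,y,ox,oy,k,sx,sy:((x-sx+.5)/k-.5+ox,(y-sy+.5)/k-.5+oy)
# tile
hsv=cv2.cvtColor(t['pixels'],cv2.COLOR_BGR2HSV)
m=cv2.inRange(hsv,(22,120,150),(35,255,255))[160:235,155:230]
M=cv2.moments(m,True);print('tile',onz(t,M['m10']/M['m00']+155,M['m01']/M['m00']+160,.047),M['m00'])
c=[onz(t,*T(x,y,155,160,4,0,0),.010) for x,y in [(200,47),(268,187),(110,268),(43,125)]]
print('rack',np.mean(c,0),[np.linalg.norm(c[i]-c[i-1]) for i in range(4)],[np.degrees(np.arctan2(*(c[a]-c[b])[1::-1])) for a,b in((0,1),(3,2))])
tp=[(383,88),(428,230),(452,226),(408,84),(496,55),(522,48),(545,194),(567,187)]
sp=[(447,355),(403,455),(445,457),(482,355),(625,383),(667,385),(603,487),(650,490)]
P=[]
for a,b in zip(tp,sp):
    p,e=tri(t,T(*a,320,150,4,300,0),s,T(*b,310,180,6,300,300)); print(p,e)
h=.5*0
# lifter
hm=cv2.inRange(hsv,(5,120,80),(18,255,255));hm[:220]=0;hm[290:]=0;hm[:,:262]=0;hm[:,315:]=0
hm[:, 325:]=0
pts=np.argwhere(hm)[:,::-1].astype(np.float32)
r=cv2.minAreaRect(pts);print('handle px',r,len(pts))
w=np.array([onz(t,*p,.054)[:2] for p in pts]);mu=w.mean(0);V=np.linalg.svd(w-mu)[2][0];V*=np.sign(V[0]);q=(w-mu)@V
print('handle',mu+V*(q.max()+q.min())/2,q.max()-q.min(),np.degrees(np.arctan2(V[1],V[0])))
E
```

```text
tile [0.5929 0.3378 0.047 ] 133.0
rack [0.5943 0.3373 0.01  ] [np.float64(0.09788191441848751), np.float64(0.08715572495700066), np.float64(0.09832710423244845), np.float64(0.0884394220255853)] [np.float64(26.51135068497884), np.float64(26.230258329054358)]
[0.6419 0.0266 0.1193] 0.0007110868017089391
[0.5708 0.0049 0.1171] 6.865858655534469e-05
[ 0.573  -0.0074  0.1194] 0.0014842187436652685
[0.6435 0.0146 0.1222] 0.0004301478005903331
[ 0.6585 -0.0303  0.1198] 0.00011539033254102887
[ 0.6619 -0.0432  0.1217] 0.00021070383160655762
[ 0.5886 -0.0539  0.118 ] 0.0005587222073552631
[ 0.5926 -0.0659  0.1192] 0.0017361090935619464
handle px ((290.5570373535156, 259.01007080078125), (60.459320068359375, 7.455010890960693), 55.00797653198242) 426
handle [0.4649 0.1238] 0.12675237467364475 34.72649970647119
```

```bash
cat >> h.py <<'E'
def go(x,y,z,yaw_deg,n=None,step=4.0):
    """print even rows (tool axes, cm) and turn for lifter/tool-x yaw at TCP target"""
    s=manip.read_state();A=Rm(s['orientation']);p=np.array(s['eef_pos'])
    yx=np.arctan2(A[1,0],A[0,0]); w=lambda a:(a+np.pi/2)%np.pi-np.pi/2
    turn=w(np.radians(yaw_deg)-yx)      # world z turn; tool z is down -> sign flips
    d=np.array([x,y,z])-p
    n=n or max(int(np.ceil(np.linalg.norm(d)*100/step)),int(np.ceil(abs(turn)/.12)))
    print('t',round(s['clock'],2),'p',p.round(4),'toolx yaw',np.degrees(yx).round(2),'tilt',np.degrees(np.arccos(-A[2,2])).round(2),'F',np.round(s['contact_force'],2),'w',round(s['gripper_width'],4),'q',np.round(s['joint_positions'],2))
    print('turn',round(-turn,3),'n',n)
    for i in range(n):
        B=R.from_rotvec([0,0,turn*i/n]).as_matrix()@A
        print(np.r_[(B.T@d)*100/n,-turn/n].round(2))
E
python3 -c "
from h import *
go(.475,.131,.15,34.7)"
```

```text
t 0.1 p [0.1286 0.56   0.2305] toolx yaw 167.06 tilt 0.09 F [0.26 0.6  0.06] w 0.0852 q [ 1.22  0.28  1.51 -0.    1.36 -0.12]
turn -0.831 n 14
[-3.1  -2.43  0.58 -0.06]
[-2.95 -2.61  0.58 -0.06]
[-2.79 -2.78  0.58 -0.06]
[-2.62 -2.94  0.58 -0.06]
[-2.44 -3.09  0.58 -0.06]
[-2.25 -3.23  0.58 -0.06]
[-2.05 -3.36  0.58 -0.06]
[-1.85 -3.48  0.58 -0.06]
[-1.64 -3.58  0.58 -0.06]
[-1.43 -3.67  0.58 -0.06]
[-1.21 -3.75  0.58 -0.06]
[-0.98 -3.81  0.58 -0.06]
[-0.75 -3.86  0.58 -0.06]
[-0.52 -3.9   0.58 -0.06]
```

Emit:
jog_arm(series=[[-3.1,-2.4,0.6,-0.06,1],[-2.9,-2.6,0.6,-0.06,1],[-2.8,-2.8,0.6,-0.06,1],[-2.6,-2.9,0.6,-0.06,1],[-2.4,-3.1,0.6,-0.06,1]])

```text
clock: 0.52
eef_pos: [0.2517, 0.4103, 0.1973]
orientation: [0.158, -3.135, -0.005]
contact_force: [0.6, -0.1, -0.9]
gripper_width: 0.0856
```

Emit:
jog_arm(series=[[-2.2,-3.2,0.6,-0.06,1],[-2.0,-3.4,0.6,-0.06,1],[-1.8,-3.5,0.6,-0.06,1],[-1.6,-3.6,0.6,-0.06,1],[-1.4,-3.7,0.6,-0.06,1]])

```text
clock: 0.93
eef_pos: [0.3815, 0.252, 0.1641]
orientation: [0.653, -3.069, -0.005]
contact_force: [0.5, 0.9, 0.2]
gripper_width: 0.0857
```

```bash
python3 -c "
from h import *
go(.475,.131,.15,34.7)"
```

```text
t 0.93 p [0.3815 0.252  0.1641] toolx yaw -155.97 tilt 0.27 F [0.53 0.92 0.24] w 0.0857 q [ 0.43  0.15  1.85  0.    1.14 -1.56]
turn -0.186 n 4
[-0.9  -3.72  0.33 -0.05]
[-0.73 -3.75  0.33 -0.05]
[-0.55 -3.78  0.34 -0.05]
[-0.38 -3.81  0.34 -0.05]
```

Emit:
jog_arm(series=[[-0.9,-3.7,0.3,-0.05,1],[-0.7,-3.7,0.3,-0.05,1],[-0.6,-3.8,0.3,-0.04,1],[-0.4,-3.8,0.3,-0.04,1],[0,0,0,0,1]])

```text
clock: 1.35
eef_pos: [0.4825, 0.1195, 0.1484]
orientation: [0.934, -2.995, -0.001]
contact_force: [-0.1, -0.4, -0.1]
gripper_width: 0.0849
```

```bash
python3 -c "
from h import *
c=snap('wrist','w1.png');print({k:v for k,v in c.items() if k!='pixels'})
go(.475,.131,.026,34.7)"
```

```text
{'fx': 317.55978487988443, 'fy': 317.55978487988443, 'cx': 254.3445945841508, 'cy': 190.44265639659247, 'k1': -0.09078238338936166, 'origin': array([0.42337135, 0.07839094, 0.29179689]), 'orientation': array([1.38733659, 2.64617556, 0.37899444])}
t 1.4 p [0.4801 0.1216 0.1483] toolx yaw -145.44 tilt 0.41 F [-0.57  1.16  0.66] w 0.0849 q [ 0.11  0.22  1.8   0.    1.13 -2.07]
turn -0.002 n 4
[-0.04  0.25  3.06 -0.  ]
[-0.04  0.25  3.06 -0.  ]
[-0.04  0.25  3.06 -0.  ]
[-0.04  0.25  3.06 -0.  ]
```

View pics/w1.png

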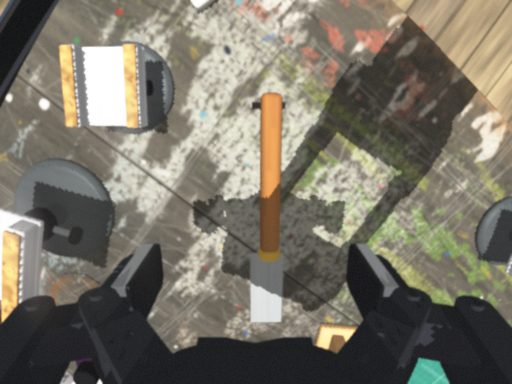

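```bash
python3 - <<'E'
from h import *
np.set_printoptions(precision=4,suppress=True)
c=load('w1')
hsv=cv2.cvtColor(c['pixels'],cv2.COLOR_BGR2HSV)
m=cv2.inRange(hsv,(5,110,40),(17,255,255))
n,l,st,ce=cv2.connectedComponentsWithStats(m)
k=l[150,271];print(st[k])
pts=np.argwhere(l==k)[:,::-1]
w=np.array([onz(c,*p,.052)[:2] for p in pts]);mu=w.mean(0);V=np.linalg.svd(w-mu)[2][0];V*=np.sign(V[0]);q=(w-mu)@V
print(mu+V*(q.max()+q.min())/2+.012*V,q.max()-q.min(),np.degrees(np.arctan2(V[1],V[0])))
g=mu+V*(q.max()+q.min())/2+.012*V
go(*g,.026,np.degrees(np.arctan2(V[1],V[0])))
E
```

```text
[ 260   93   23  159 3111]
[0.4748 0.1294] 0.12665449339176987 34.648962547528555
t 1.4 p [0.4801 0.1216 0.1483] toolx yaw -145.44 tilt 0.41 F [-0.57  1.16  0.66] w 0.0849 q [ 0.11  0.22  1.8   0.    1.13 -2.07]
turn -0.002 n 4
[-0.02  0.22  3.06 -0.  ]
[-0.02  0.22  3.06 -0.  ]
[-0.02  0.22  3.06 -0.  ]
[-0.02  0.22  3.06 -0.  ]
```

Emit:
jog_arm(series=[[0,0.4,3.0,0,1],[0,0.4,3.0,0,1],[0,0.1,3.0,0,1],[0,0,2.4,0,1],[0,0,0,0,1]])

```text
clock: 1.82
eef_pos: [0.4737, 0.1319, 0.0325]
orientation: [0.925, -3.0, -0.008]
contact_force: [-0.4, -0.6, -0.2]
gripper_width: 0.0853
```

```bash
python3 -c "
from h import *
go(.4748,.1298,.026,34.65)"
```

```text
t 1.82 p [0.4737 0.1319 0.0325] toolx yaw -145.73 tilt 0.34 F [-0.35 -0.6  -0.22] w 0.0853 q [ 0.13  0.36  1.96  0.01  0.83 -2.05]
turn -0.007 n 1
[ 0.02 -0.24  0.65 -0.01]
```

Emit:
jog_arm(series=[[0,-0.2,0.6,0,1],[0,0,0,0,-1],[0,0,0,0,-1],[0,0,0,0,-1],[0,0,0,0,-1]])

```text
clock: 2.23
eef_pos: [0.4748, 0.133, 0.0292]
orientation: [-0.929, 3.001, 0.009]
contact_force: [1.3, -0.3, 0.6]
gripper_width: 0.039
```

Emit:
jog_arm(series=[[0,0,0,0,-1],[0,0,0,0,-1],[0,0,0,0,-1],[0,0,0,0,-1],[0,0,0,0,-1]])

```text
clock: 2.65
eef_pos: [0.4765, 0.1331, 0.032]
orientation: [-0.927, 2.996, 0.008]
contact_force: [0.2, 0.2, -1.5]
gripper_width: 0.0146
```

```bash
python3 -c "
from h import *
go(.4748,.1294,.026,34.65)"
```

```text
t 2.65 p [0.4765 0.1331 0.032 ] toolx yaw -145.6 tilt 0.42 F [ 0.19  0.2  -1.46] w 0.0146 q [ 0.13  0.36  1.96  0.01  0.82 -2.05]
turn -0.004 n 1
[ 0.36 -0.21  0.59 -0.  ]
```

Emit:
jog_arm(series=[[0.1,-0.2,0,0,-0.3],[0,0,0.3,0,-0.3],[0,0,0.4,0,-0.3],[0,0,0,0,-1],[0,0,0,0,-1]])

```text
clock: 3.07
eef_pos: [0.4775, 0.1306, 0.0245]
orientation: [-0.926, 2.995, 0.007]
contact_force: [-0.0, 0.0, 5.2]
gripper_width: 0.0152
```

Emit:
jog_arm(series=[[0,0,0,0,-1],[0,0,0,0,-1],[0,0,0,0,-1],[0,0,0,0,-1]])

```text
clock: 3.4
eef_pos: [0.4776, 0.1306, 0.0247]
orientation: [-0.926, 2.995, 0.007]
contact_force: [-0.5, -0.5, 0.8]
gripper_width: 0.0151
```

```bash
python3 -c "
from h import *
go(.4748,.1294,.026,34.65)"
```

```text
t 3.4 p [0.4776 0.1306 0.0247] toolx yaw -145.65 tilt 0.46 F [-0.48 -0.5   0.82] w 0.0151 q [ 0.12  0.37  1.97  0.01  0.8  -2.05]
turn -0.005 n 1
[ 0.3   0.06 -0.14 -0.01]
```

Emit:
jog_arm(series=[[0,0,-1.0,0,-1],[0,0,-2.0,0,-1],[0,0,-3.0,0,-1],[0,0,-3.0,0,-1],[0,0,-0.5,0,-1]])

```text
clock: 3.82
eef_pos: [0.473, 0.1295, 0.1185]
orientation: [0.927, -2.995, -0.011]
contact_force: [0.2, -0.5, -0.8]
gripper_width: 0.0156
```

```bash
python3 -c "
from h import *
snap('wrist','w2.png')
go(.398,.242,.11,26.3,step=3)"
```

```text
t 3.87 p [0.4725 0.1294 0.1176] toolx yaw -145.62 tilt 0.59 F [ 0.07 -0.05 -1.64] w 0.0152 q [ 0.12  0.25  1.85  0.01  1.05 -2.05]
turn 0.141 n 5
[-0.04  2.7   0.18  0.03]
[0.03 2.7  0.18 0.03]
[0.11 2.7  0.18 0.03]
[0.18 2.69 0.18 0.03]
[0.26 2.69 0.18 0.03]
```

View pics/w2.png

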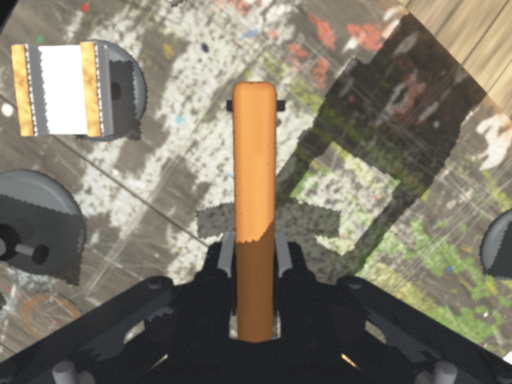

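Emit:
jog_arm(series=[[0,1.5,0,0.03,-1],[0,2.7,0.2,0.03,-1],[0.1,2.7,0.3,0.03,-1],[0.2,2.7,0.3,0.03,-1],[0.2,2.7,0.2,0.02,-1]])

```text
clock: 4.28
eef_pos: [0.4048, 0.2314, 0.1034]
orientation: [0.691, -3.054, -0.005]
contact_force: [0.3, 0.2, -1.2]
gripper_width: 0.0149
```

```bash
python3 - <<'E'
from h import *
t=snap('top','t3.png');s=snap('scene','s3.png')
go(.398,.242,.11,26.3,step=3)
a=cv2.resize(t['pixels'][160:310,155:305],None,fx=4,fy=4,interpolation=cv2.INTER_CUBIC)[:600]
b=cv2.resize(s['pixels'][150:300,170:300],None,fx=1.5,fy=1.5)
im=np.zeros((600,800,3),np.uint8);im[:,:600]=a;im[:b.shape[0],600:600+b.shape[1]]=b
cv2.imwrite('pics/c3.png',im)
E
```

```text
t 4.38 p [0.4027 0.2329 0.103 ] toolx yaw -154.18 tilt 0.82 F [ 0.12 -0.78 -1.43] w 0.0153 q [ 0.37  0.23  1.92  0.01  1.   -1.66]
turn -0.008 n 1
[ 0.03  1.03 -0.69 -0.01]
```

View pics/c3.png

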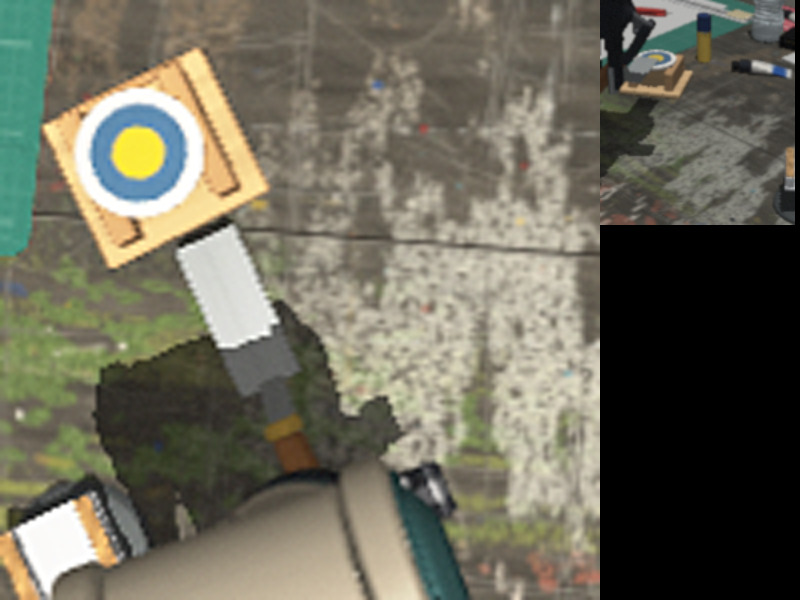

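```bash
python3 - <<'E'
from h import *
np.set_printoptions(precision=4,suppress=True)
t=load('t3')
T=lambda x,y:((x+.5)/4-.5+155,(y+.5)/4-.5+160)
c=np.array([onz(t,*T(x,y),.081) for x,y in [(177,250),(234,222),(240,395),(298,372)]])
f=(c[0]+c[1])/2;r=(c[2]+c[3])/2;d=f-r;ctr=c.mean(0)
print('centre',ctr,'len',np.linalg.norm(d),'w',np.linalg.norm(c[0]-c[1]),np.linalg.norm(c[2]-c[3]),'yaw',np.degrees(np.arctan2(d[1],d[0])))
st=manip.read_state();p=st['eef_pos'];A=Rm(st['orientation']);print(A)
th=np.radians(25.82);e=(ctr-p)[:2];print('fwd',e@[np.cos(th),np.sin(th)],'left',e@[-np.sin(th),np.cos(th)])
E
```

```text
centre [0.5104 0.2828 0.081 ] len 0.08267417861532352 w 0.03282767909482915 0.032068351055248266 yaw 23.961777450275815
[[-0.9001 -0.4354 -0.0142]
 [-0.4355  0.9002  0.0013]
 [ 0.0122  0.0073 -0.9999]]
fwd 0.11872533799910398 left -0.0020188008207602873
```

Emit:
jog_arm(series=[[0.1,0.5,0.8,-0.013,-1],[0,0.5,1.4,-0.013,-1],[0,0,1.6,0,-1],[0,0,1.0,0,-1],[0,0,0,0,-1]])

```text
clock: 4.8
eef_pos: [0.394, 0.2404, 0.0477]
orientation: [0.747, -3.032, -0.004]
contact_force: [-0.5, -0.6, -0.9]
gripper_width: 0.0152
```

```bash
python3 - <<'E'
from h import *
t=snap('top','t4.png');s=snap('scene','s4.png')
go(.398,.242,.055,26.3,step=3)
a=cv2.resize(t['pixels'][170:270,160:260],None,fx=5,fy=5,interpolation=cv2.INTER_CUBIC)
b=cv2.resize(s['pixels'][170:245,160:260],None,fx=3,fy=3)
im=np.zeros((500,800,3),np.uint8);im[:,:500]=a;im[:b.shape[0],500:500+b.shape[1]]=b
cv2.imwrite('pics/c4.png',im)
E
```

```text
t 4.9 p [0.395  0.2408 0.0492] toolx yaw -152.36 tilt 0.97 F [-0.75  0.57 -1.69] w 0.0149 q [ 0.39  0.3   1.99  0.01  0.86 -1.67]
turn 0.023 n 1
[-0.32 -0.03 -0.58  0.02]
```

View pics/c4.png

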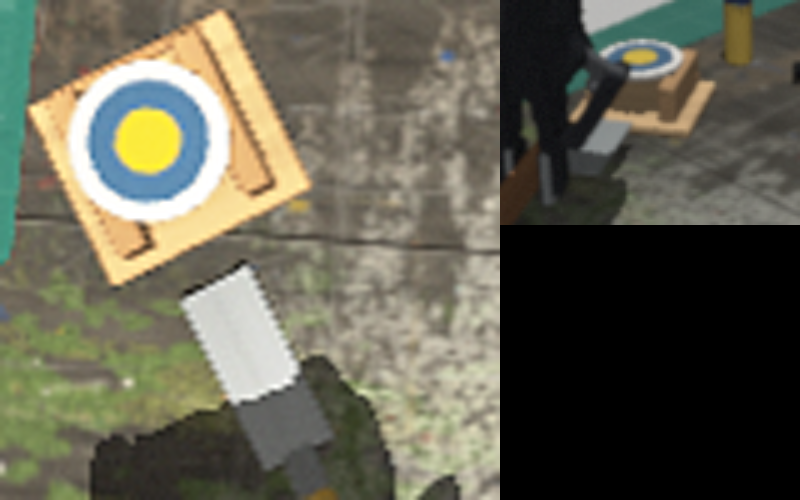

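```bash
python3 - <<'E'
from h import *
np.set_printoptions(precision=4,suppress=True)
t=load('t4')
T=lambda x,y:((x+.5)/5-.5+160,(y+.5)/5-.5+170)
c=np.array([onz(t,*T(x,y),.027) for x,y in [(181,297),(247,265),(267,470),(332,438)]])
f=(c[0]+c[1])/2;r=(c[2]+c[3])/2;d=f-r;ctr=c.mean(0)
print('centre',ctr,'len',np.linalg.norm(d),'w',np.linalg.norm(c[0]-c[1]),np.linalg.norm(c[2]-c[3]),'yaw',np.degrees(np.arctan2(d[1],d[0])))
# runners top inner edges + tile
tc=onz(t,*T(148.5,140.5),.047);print('tile',tc)
b=np.array([onz(t,*T(x,y),.010) for x,y in [(222,8),(311,186),(116,287),(28,106)]]);print('rack',b.mean(0))
for ang in(26.4,):
    th=np.radians(ang);u=np.array([np.cos(th),np.sin(th)]);n=np.array([-u[1],u[0]])
    for nm,g in(('tile',tc),('rack',b.mean(0))): print(nm,'fwd',(g-ctr)[:2]@u,'left',(g-ctr)[:2]@n)
E
```

```text
centre [0.4969 0.2951 0.027 ] len 0.0836622158683305 w 0.031946004476057256 0.03136613597326434 yaw 27.004001356754017
tile [0.5939 0.3405 0.047 ]
rack [0.594  0.3372 0.01  ]
tile fwd 0.10705645147992543 left -0.002446852207419886
rack fwd 0.10572421934308182 left -0.005380313811983804
```

Emit:
jog_arm(series=[[0,-0.3,-0.5,0.01,-1],[-1.0,0,0,0,-1],[-1.5,0,0,0,-1],[-1.5,0,0,0,-1],[-0.5,0,0,0,-1]])

```text
clock: 5.32
eef_pos: [0.4414, 0.2586, 0.0566]
orientation: [0.727, -3.045, -0.006]
contact_force: [1.3, 0.1, -2.0]
gripper_width: 0.0154
```

```bash
python3 - <<'E'
from h import *
np.set_printoptions(precision=4,suppress=True)
go(.489,.285,.055,26.8,step=3)
print(Rm(manip.read_state()['orientation']))
t=snap('top','t5.png')
g=t['pixels'].astype(int);m=((g.min(2)>165)&(g.max(2)-g.min(2)<25)).astype(np.uint8);m[:205]=0;m[260:]=0;m[:,:180]=0;m[:,235:]=0
n,l,s,c=cv2.connectedComponentsWithStats(m);k=1+s[1:,4].argmax();print(s[k],c[k])
r=cv2.fitLine(np.argwhere(l==k)[:,::-1].astype(np.float32),cv2.DIST_L2,0,.01,.01).ravel();print(r)
E
```

```text
t 5.32 p [0.4414 0.2586 0.0566] toolx yaw -153.13 tilt 0.66 F [ 1.25  0.14 -2.03] w 0.0154 q [ 0.39  0.35  1.88  0.01  0.92 -1.65]
turn 0.001 n 2
[-2.72  0.1   0.05  0.  ]
[-2.72  0.1   0.05  0.  ]
[[-0.892  -0.4519 -0.0115]
 [-0.452   0.892   0.0009]
 [ 0.0099  0.006  -0.9999]]
[180 205  33  25 367] [199.3379 216.4959]
[  0.8098   0.5867 199.3379 216.4959]
```

Emit:
jog_arm(series=[[-1.0,0.1,0.1,0,-1],[-1.5,0.1,0.1,0,-1],[-1.5,0,0,0,-1],[-1.2,0,0,0,-1],[-0.3,0,0,0,-1]])

```text
clock: 5.78
eef_pos: [0.491, 0.2852, 0.0558]
orientation: [0.726, -3.045, -0.005]
contact_force: [1.2, 0.5, -1.4]
gripper_width: 0.015
```

```bash
cat >> h.py <<'E'
def blade(gx,gy,ang,F=.1165,Lf=.0008):
    s=manip.read_state();A=Rm(s['orientation']);p=np.array(s['eef_pos'])
    b=p+F*-A[:,0]+Lf*A[:,1]; b[2]-=.0217
    th=np.radians(ang);u=np.array([np.cos(th),np.sin(th)]);n=np.array([-u[1],u[0]]);d=np.array([gx,gy])-b[:2]
    print('blade top',b.round(4),'togo fwd',(d@u).round(4),'left',(d@n).round(4),'pitch',A[2,0].round(4),'roll',A[2,1].round(4),'yaw',(np.degrees(np.arctan2(A[1,0],A[0,0]))%180).round(2),'p',p.round(4),'F',np.round(s['contact_force'],2),'t',round(s['clock'],2),'q6',round(s['joint_positions'][5],2))
E
python3 - <<'E'
from h import *
blade(.594,.339,26.4)
t=snap('top','t6.png');s=snap('scene','s6.png')
a=cv2.resize(t['pixels'][170:270,160:260],None,fx=5,fy=5,interpolation=cv2.INTER_CUBIC)
b=cv2.resize(s['pixels'][170:245,160:260],None,fx=3,fy=3)
im=np.zeros((500,800,3),np.uint8);im[:,:500]=a;im[:b.shape[0],500:500+b.shape[1]]=b
cv2.imwrite('pics/c6.png',im)
E
```

```text
blade top [0.5946 0.3385 0.033 ] togo fwd -0.0003 left 0.0007 pitch 0.0099 roll 0.0058 yaw 26.82 p [0.491  0.2852 0.0558] F [ 1.23  0.48 -1.4 ] t 5.78 q6 -1.64
```

View pics/c6.png

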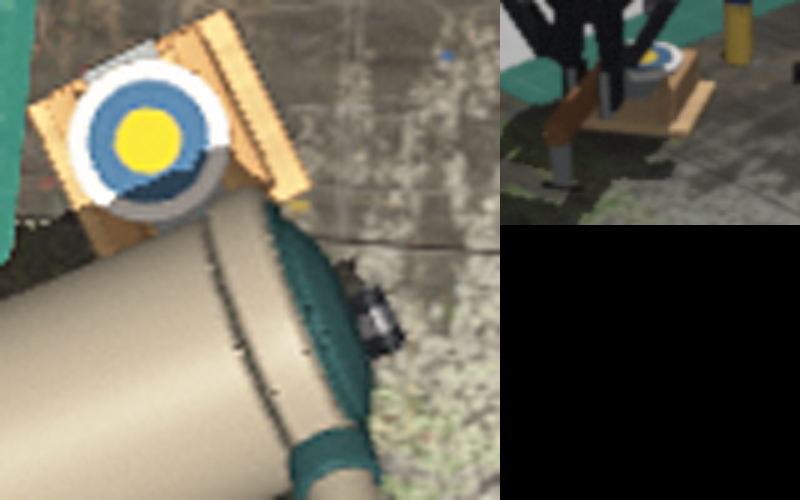

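Emit:
jog_arm(series=[[0,0,-0.3,0,-1],[0,0,-0.3,0,-1],[0,0,-0.3,0,-1],[0,0,-0.3,0,-1],[0,0,-0.4,0,-1]])

```text
clock: 6.3
eef_pos: [0.4842, 0.282, 0.0721]
orientation: [0.724, -3.036, -0.002]
contact_force: [0.1, 0.2, -1.7]
gripper_width: 0.0152
```

Emit:
jog_arm(series=[[0,0,-0.6,0,-1],[0,0,-0.8,0,-1],[0,0,-0.8,0,-1],[0,0,-0.6,0,-1],[0,0,-0.2,0,-1]])

```text
clock: 6.72
eef_pos: [0.4844, 0.282, 0.1065]
orientation: [0.724, -3.036, -0.003]
contact_force: [0.1, 0.1, -3.2]
gripper_width: 0.0151
```

```bash
python3 - <<'E'
from h import *
np.set_printoptions(precision=4,suppress=True)
T=lambda x,y:((x+.5)/5-.5+160,(y+.5)/5-.5+170)
t=load('t6');print('tip before',onz(t,*T(85,78),.033),onz(t,*T(155,42),.033))
t=snap('top','t7.png');blade(.594,.339,26.4)
hsv=cv2.cvtColor(t['pixels'],cv2.COLOR_BGR2HSV)
m=cv2.inRange(hsv,(22,120,100),(35,255,255));m[:160]=0;m[235:]=0;m[:,:155]=0;m[:,230:]=0
M=cv2.moments(m,True);print(M['m10']/M['m00'],M['m01']/M['m00'],M['m00']);
st=manip.read_state();z=st['eef_pos'][2]-.0217-.001+.006
tc=onz(t,M['m10']/M['m00'],M['m01']/M['m00'],z);print('tile',tc);blade(tc[0],tc[1],26.8)
cv2.imwrite('pics/c7.png',cv2.resize(t['pixels'][160:260,150:250],None,fx=5,fy=5,interpolation=cv2.INTER_CUBIC))
E
```

```text
tip before [0.6222 0.3711 0.033 ] [0.6381 0.3406 0.033 ]
blade top [0.5882 0.3353 0.0828] togo fwd 0.0068 left 0.0007 pitch 0.0183 roll 0.0062 yaw 26.83 p [0.4846 0.282  0.1066] F [ 0.35  0.37 -2.3 ] t 6.77 q6 -1.64
187.36363636363637 197.16083916083917 143.0
tile [0.5919 0.3376 0.0899]
blade top [0.5882 0.3353 0.0828] togo fwd 0.0043 left 0.0004 pitch 0.0183 roll 0.0062 yaw 26.83 p [0.4846 0.282  0.1066] F [ 0.35  0.37 -2.3 ] t 6.77 q6 -1.64
```

View pics/c7.png

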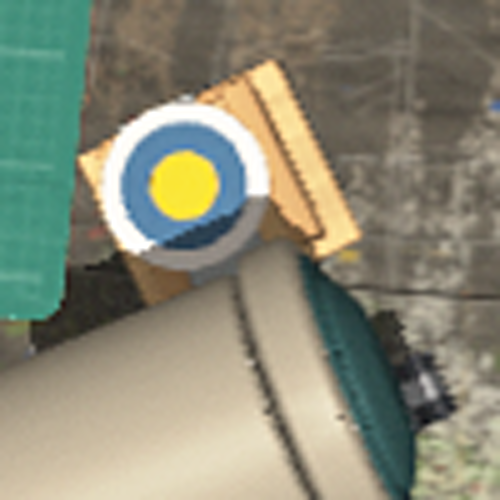

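Emit:
jog_arm(series=[[0,0,-0.6,0,-1],[0,0,-1.1,0,-1],[0,-0.3,-1.5,0,-1],[0,-0.7,-1.5,0,-1],[0,-1.0,-1.1,0,-1]])

```text
clock: 7.18
eef_pos: [0.4914, 0.2644, 0.1645]
orientation: [0.726, -3.028, -0.002]
contact_force: [0.2, 1.1, -2.7]
gripper_width: 0.0152
```

```bash
python3 -c "
from h import *
blade(.6163,-.0193,17.8,.1208,.0012)
go(.5017,-.0573,.177,18,step=1.4)" | head -12
```

```text
blade top [0.5985 0.3202 0.1395] togo fwd -0.0868 left -0.3287 pitch 0.0272 roll 0.0081 yaw 26.96 p [0.4914 0.2644 0.1645] F [ 0.16  1.05 -2.74] t 7.18 q6 -1.68
t 7.18 p [0.4914 0.2644 0.1645] toolx yaw -153.04 tilt 1.63 F [ 0.16  1.05 -2.74] w 0.0152 q [ 0.37  0.31  1.63  0.01  1.23 -1.68]
turn 0.156 n 24
[ 0.57 -1.21 -0.05  0.01]
[ 0.56 -1.22 -0.05  0.01]
[ 0.55 -1.22 -0.05  0.01]
[ 0.55 -1.22 -0.05  0.01]
[ 0.54 -1.23 -0.05  0.01]
[ 0.53 -1.23 -0.05  0.01]
[ 0.52 -1.23 -0.05  0.01]
[ 0.51 -1.24 -0.05  0.01]
[ 0.51 -1.24 -0.05  0.01]
```

Emit:
jog_arm(series=[[0.4,-1.1,-0.1,0.01,-1],[0.6,-1.4,-0.1,0.01,-1],[0.7,-1.7,-0.1,0.01,-1],[0.8,-1.9,-0.1,0.01,-1],[0.8,-1.9,-0.1,0.01,-1]])

```text
clock: 7.6
eef_pos: [0.4977, 0.176, 0.1713]
orientation: [0.65, -3.049, -0.003]
contact_force: [0.0, -0.8, -2.9]
gripper_width: 0.0148
```

Emit:
jog_arm(series=[[0.8,-1.9,-0.1,0.01,-1],[0.8,-1.9,-0.1,0.01,-1],[0.8,-1.9,-0.1,0.01,-1],[0.8,-1.9,-0.1,0.01,-1],[0.8,-1.9,-0.1,0.01,-1]])

```text
clock: 8.02
eef_pos: [0.4939, 0.0656, 0.1739]
orientation: [0.565, -3.059, -0.002]
contact_force: [0.4, -1.0, -2.4]
gripper_width: 0.015
```

```bash
python3 -c "
from h import *
blade(.6163,-.0193,17.8,.1208,.0012)
go(.5017,-.0573,.177,18,step=2)" | head -12
```

```text
blade top [0.6062 0.1099 0.1486] togo fwd -0.0299 left -0.1261 pitch 0.0303 roll 0.0068 yaw 20.93 p [0.4939 0.0656 0.1739] F [ 0.39 -1.03 -2.44] t 8.02 q6 -1.94
t 8.02 p [0.4939 0.0656 0.1739] toolx yaw -159.07 tilt 1.78 F [ 0.39 -1.03 -2.44] w 0.015 q [-0.    0.22  1.73 -0.    1.22 -1.94]
turn 0.051 n 7
[ 0.52 -1.68 -0.04  0.01]
[ 0.51 -1.68 -0.04  0.01]
[ 0.5  -1.69 -0.04  0.01]
[ 0.49 -1.69 -0.04  0.01]
[ 0.48 -1.69 -0.04  0.01]
[ 0.46 -1.7  -0.04  0.01]
[ 0.45 -1.7  -0.04  0.01]
```

Emit:
jog_arm(series=[[0.5,-1.8,0,0.01,-1],[0.5,-1.8,0,0.01,-1],[0.5,-1.8,0,0.01,-1],[0.5,-1.8,0,0.01,-1],[0.4,-1.5,0,0.01,-1]])

```text
clock: 8.43
eef_pos: [0.4959, -0.0319, 0.1716]
orientation: [0.476, -3.067, -0.001]
contact_force: [-0.1, 0.3, -1.8]
gripper_width: 0.0149
```

Emit:
jog_arm(series=[[0.3,-1.1,0,0,-1],[0.2,-0.7,0,0,-1],[0,-0.3,0,0,-1],[0,0,0,0,-1]])

```text
clock: 8.77
eef_pos: [0.4951, -0.0587, 0.1697]
orientation: [0.465, -3.064, -0.001]
contact_force: [-1.0, -0.3, -2.1]
gripper_width: 0.0154
```

```bash
python3 - <<'E'
from h import *
np.set_printoptions(precision=4,suppress=True)
t=snap('top','t8.png');s=snap('scene','s8.png')
blade(.6163,-.0193,17.8,.1208,.0012)
z=manip.read_state()['eef_pos'][2]-.0217-.003+.006
hsv=cv2.cvtColor(t['pixels'],cv2.COLOR_BGR2HSV)
m=cv2.inRange(hsv,(24,140,100),(34,255,255));m[:150]=0;m[225:]=0;m[:,:310]=0;m[:,420:]=0
M=cv2.moments(m,True);u,v=M['m10']/M['m00'],M['m01']/M['m00'];print(u,v,M['m00'],'tile',onz(t,u,v,z))
im=np.zeros((600,800,3),np.uint8)
im[:400,:400]=cv2.resize(t['pixels'][140:240,310:410],None,fx=4,fy=4,interpolation=cv2.INTER_CUBIC)
im[:400,400:]=cv2.resize(s['pixels'][150:250,295:395],None,fx=4,fy=4,interpolation=cv2.INTER_CUBIC)
cv2.imwrite('pics/c8.png',im[:400])
E
```

```text
blade top [ 0.6098 -0.0207  0.143 ] togo fwd 0.0066 left -0.0006 pitch 0.0416 roll 0.0073 yaw 17.33 p [ 0.495  -0.0578  0.1698] F [-0.27  0.46 -2.02] t 8.87 q6 -2.11
366.51633986928107 185.26143790849673 153.0 tile [ 0.6112 -0.0188  0.1511]
```

View pics/c8.png

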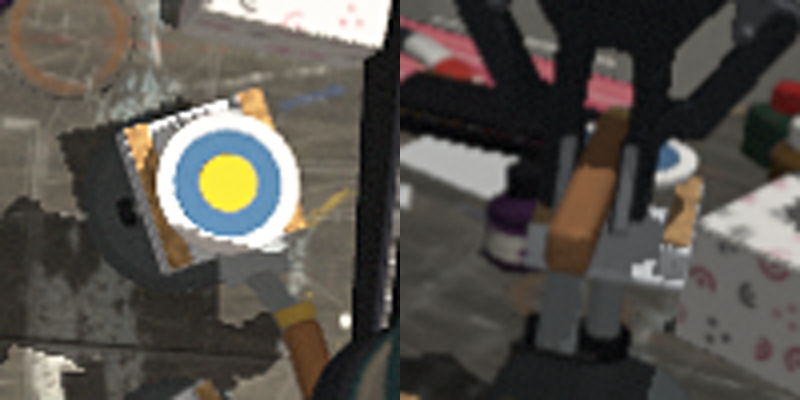

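Emit:
jog_arm(series=[[-0.3,-0.1,0.3,-0.01,-1],[-0.3,-0.1,0.5,0,-1],[0,0,0.5,0,-1],[0,0,0.2,0,-1]])

```text
clock: 9.2
eef_pos: [0.5016, -0.0555, 0.1536]
orientation: [0.488, -3.062, -0.003]
contact_force: [-0.1, 0.1, -1.8]
gripper_width: 0.0146
```

```bash
cat >> h.py <<'E'
def look(tag):
    t=snap('top',f't{tag}.png');s=snap('scene',f's{tag}.png')
    z=max(manip.read_state()['eef_pos'][2]-.0217-.004,.1195)+.006
    hsv=cv2.cvtColor(t['pixels'],cv2.COLOR_BGR2HSV)
    m=cv2.inRange(hsv,(24,140,100),(34,255,255));m[:150]=0;m[225:]=0;m[:,:310]=0;m[:,420:]=0
    M=cv2.moments(m,True);u,v=M['m10']/M['m00'],M['m01']/M['m00'];P=onz(t,u,v,z);print('tile',P.round(4),'n',M['m00'])
    h2=cv2.cvtColor(s['pixels'],cv2.COLOR_BGR2HSV)
    b=cv2.inRange(h2,(95,70,60),(115,255,255));b[:165]=0;b[230:]=0;b[:,330:]=b[:,330:];b[:,:330]=0;b[:,375:]=0
    y,x=np.nonzero(b);print('scene blue n',len(y),'rows',(y.min(),y.max(),y.mean().round(2)) if len(y) else 0,'cols',(x.min(),x.max()) if len(x) else 0)
    blade(.6163,-.0193,17.8,.1208,.0012)
E
python3 -c "
from h import *
look('9')"
```

```text
tile [ 0.6174 -0.0143  0.1341] n 143.0
scene blue n 18 rows (np.int64(189), np.int64(197), np.float64(194.83)) cols (np.int64(341), np.int64(362))
blade top [ 0.6158 -0.017   0.1272] togo fwd -0.0002 left -0.0023 pitch 0.0401 roll 0.0083 yaw 18.12 p [ 0.5015 -0.0557  0.1538] F [ 0.03  0.29 -1.71] t 9.3 q6 -2.12
```

Emit:
jog_arm(series=[[0,-0.2,0.1,0,-1],[0.1,-0.1,0.1,0,-1],[0,0,0.1,0,-1]])

```text
clock: 9.55
eef_pos: [0.5015, -0.0587, 0.1507]
orientation: [0.49, -3.062, -0.003]
contact_force: [-0.4, -0.2, -2.9]
gripper_width: 0.015
```

```bash
python3 -c "
from h import *
look('10')"
```

```text
tile [ 0.6173 -0.0172  0.1308] n 144.0
scene blue n 14 rows (np.int64(192), np.int64(199), np.float64(196.57)) cols (np.int64(342), np.int64(363))
blade top [ 0.6157 -0.0198  0.124 ] togo fwd 0.0007 left 0.0004 pitch 0.0402 roll 0.0084 yaw 18.17 p [ 0.5014 -0.0586  0.1505] F [-0.18 -0.32 -1.77] t 9.65 q6 -2.13
```

Emit:
jog_arm(series=[[0,-0.1,0.1,0,-1],[0,0,0.15,0,-1],[0,0,0.1,0,-1]])

```text
clock: 9.9
eef_pos: [0.502, -0.0599, 0.1474]
orientation: [0.489, -3.063, -0.002]
contact_force: [-0.3, -0.3, -2.2]
gripper_width: 0.015
```

```bash
python3 -c "
from h import *
look('11')"
```

```text
tile [ 0.6178 -0.0185  0.1276] n 139.0
scene blue n 13 rows (np.int64(191), np.int64(200), np.float64(196.23)) cols (np.int64(342), np.int64(363))
blade top [ 0.6163 -0.0211  0.1209] togo fwd 0.0006 left 0.0017 pitch 0.0391 roll 0.0078 yaw 18.15 p [ 0.502  -0.0599  0.1473] F [-0.25 -0.65 -2.07] t 10.0 q6 -2.13
```

Emit:
jog_arm(series=[[0,0,0.1,0,-1],[0,0,0.1,0,-1]])

```text
clock: 10.17
eef_pos: [0.5022, -0.0599, 0.1455]
orientation: [0.489, -3.064, -0.002]
contact_force: [-1.1, 0.7, -1.3]
gripper_width: 0.0151
```

```bash
python3 -c "
from h import *
look('12')"
```

```text
tile [ 0.6179 -0.0189  0.1257] n 140.0
scene blue n 12 rows (np.int64(191), np.int64(200), np.float64(194.67)) cols (np.int64(342), np.int64(363))
blade top [ 0.6164 -0.0212  0.1191] togo fwd 0.0004 left 0.0018 pitch 0.0385 roll 0.0075 yaw 18.14 p [ 0.5021 -0.0599  0.1454] F [-0.01  0.42 -1.61] t 10.27 q6 -2.13
```

Emit:
jog_arm(series=[[0,0,0.1,0,-1],[0,0,0.1,0,-1]])

```text
clock: 10.43
eef_pos: [0.5022, -0.0599, 0.1435]
orientation: [0.489, -3.064, -0.002]
contact_force: [0.9, -0.5, -1.6]
gripper_width: 0.0153
```

```bash
python3 -c "
from h import *
look('13')"
```

```text
tile [ 0.6179 -0.019   0.1255] n 141.0
scene blue n 8 rows (np.int64(191), np.int64(199), np.float64(192.62)) cols (np.int64(342), np.int64(362))
blade top [ 0.6164 -0.0212  0.1171] togo fwd 0.0004 left 0.0018 pitch 0.0383 roll 0.0075 yaw 18.15 p [ 0.5021 -0.0599  0.1434] F [-0.31  0.18 -1.67] t 10.53 q6 -2.13
```

Emit:
jog_arm(series=[[0,0,0.1,0,-1],[0,0,0.2,0,-1]])

```text
clock: 10.7
eef_pos: [0.5023, -0.06, 0.1406]
orientation: [0.489, -3.065, -0.002]
contact_force: [-0.4, 0.2, -1.3]
gripper_width: 0.0154
```

```bash
python3 -c "
from h import *
look('14')"
```

```text
tile [ 0.6179 -0.0188  0.1255] n 139.0
scene blue n 17 rows (np.int64(191), np.int64(199), np.float64(193.53)) cols (np.int64(341), np.int64(346))
blade top [ 0.6162 -0.0211  0.1138] togo fwd 0.0006 left 0.0017 pitch 0.0386 roll 0.0077 yaw 18.15 p [ 0.5019 -0.0599  0.1401] F [-0.19 -0.19 -2.19] t 10.8 q6 -2.13
```

Emit:
jog_arm(series=[[0,0,0.1,0,-1],[0,0,0.2,0,-1],[0,0,0.1,0,-1]])

```text
clock: 11.05
eef_pos: [0.5018, -0.0599, 0.136]
orientation: [0.489, -3.064, -0.002]
contact_force: [-0.7, -0.5, -1.1]
gripper_width: 0.0147
```

```bash
python3 - <<'E'
from h import *
look('15')
# white tile right edge column/row extents in scene across lowering
for k in ('8','9','10','11','12','13','14','15'):
    s=load('s'+k)['pixels']; g=s[165:225,345:390]
    b=cv2.cvtColor(g,cv2.COLOR_BGR2HSV); m=cv2.inRange(b,(0,0,165),(180,40,255)); 
    n,l,st,c=cv2.connectedComponentsWithStats(m[:, :35]); print(k,[list(map(int,q)) for q in st[1:] if q[4]>15])
f=[]
for k in range(8): camera('scene'); f.append(manip.read_state()['contact_force'][2])
print(np.round(f,2),np.mean(f))
E
```

```text
tile [ 0.6179 -0.0189  0.1255] n 140.0
scene blue n 27 rows (np.int64(191), np.int64(199), np.float64(193.15)) cols (np.int64(341), np.int64(353))
blade top [ 0.6161 -0.0212  0.1096] togo fwd 0.0008 left 0.0017 pitch 0.0385 roll 0.0076 yaw 18.15 p [ 0.5017 -0.0599  0.1359] F [-0.3  -0.35 -2.19] t 11.15 q6 -2.13
8 [[14, 20, 10, 11, 46], [26, 35, 9, 9, 45], [8, 50, 7, 5, 23]]
9 [[13, 28, 9, 8, 36], [26, 35, 9, 9, 44], [9, 49, 6, 6, 20]]
10 [[15, 30, 8, 8, 36], [26, 35, 9, 9, 44]]
11 [[15, 32, 9, 7, 34], [26, 35, 9, 9, 44]]
12 [[15, 33, 9, 6, 30], [26, 35, 9, 9, 45]]
13 [[15, 34, 8, 5, 23], [26, 35, 9, 9, 44]]
14 [[26, 35, 9, 9, 43]]
15 [[26, 35, 9, 9, 44]]
[-1.59 -0.91 -0.94 -1.16 -1.24 -1.34 -1.13 -1.59] -1.2383943313204129
```

Emit:
jog_arm(series=[[0.6,0,0.02,0,-1],[1.0,0,0.04,0,-1],[1.2,0,0.05,0,-1],[1.2,0,0.05,0,-1]])

```text
clock: 11.88
eef_pos: [0.463, -0.073, 0.136]
orientation: [0.493, -3.065, -0.001]
contact_force: [0.3, -0.8, -1.3]
gripper_width: 0.0148
```

```bash
python3 -c "
from h import *
look('16')"
```

```text
tile [ 0.618  -0.0189  0.1255] n 140.0
scene blue n 61 rows (np.int64(194), np.int64(201), np.float64(197.43)) cols (np.int64(339), np.int64(363))
blade top [ 0.5755 -0.0342  0.1096] togo fwd 0.0434 left 0.0017 pitch 0.0388 roll 0.0076 yaw 18.18 p [ 0.4612 -0.073   0.136 ] F [ 0.06  0.61 -1.26] t 11.98 q6 -2.17
```

Tile did not shift. Continue out.

Emit:
jog_arm(series=[[1.3,0,0.05,0,-1],[1.5,0,0.06,0,-1],[1.5,0,0.06,0,-1],[1.5,0,0.06,0,-1],[1.5,0,0.06,0,-1]])

```text
clock: 12.4
eef_pos: [0.3905, -0.0972, 0.1364]
orientation: [0.49, -3.07, 0.001]
contact_force: [0.7, -0.5, -1.5]
gripper_width: 0.0151
```

Emit:
jog_arm(series=[[1.5,0,0,0,-1],[1.0,0,0,0,-1],[0,0,0,0,-1]])

```text
clock: 12.65
eef_pos: [0.3612, -0.1054, 0.1372]
orientation: [0.486, -3.069, 0.0]
contact_force: [0.0, 0.5, -2.0]
gripper_width: 0.0149
```

```bash
python3 -c "
from h import *
look('17')
t=load('t0')
for n,u,v in(('medium stand',356,252),('eraser',346,306),('small',173,300),('old lifter blade',255,207),('old end',307,282)): print(n,onz(t,u,v,0).round(3))
T=load('t17')['pixels']
cv2.imwrite('pics/c17.png',cv2.resize(T[130:360,150:410],None,fx=2.5,fy=2.5))
"
```

```text
tile [ 0.6179 -0.019   0.1255] n 141.0
scene blue n 0 rows 0 cols 0
blade top [ 0.4779 -0.067   0.112 ] togo fwd 0.1463 left 0.0031 pitch 0.0316 roll 0.0042 yaw 18.03 p [ 0.3635 -0.1056  0.1375] F [ 0.06  0.18 -0.92] t 12.75 q6 -2.32
medium stand [ 0.477 -0.024  0.   ]
eraser [ 0.358 -0.001  0.   ]
small [0.37  0.382 0.   ]
old lifter blade [0.577 0.2   0.   ]
old end [0.411 0.085 0.   ]
```

View pics/c17.png

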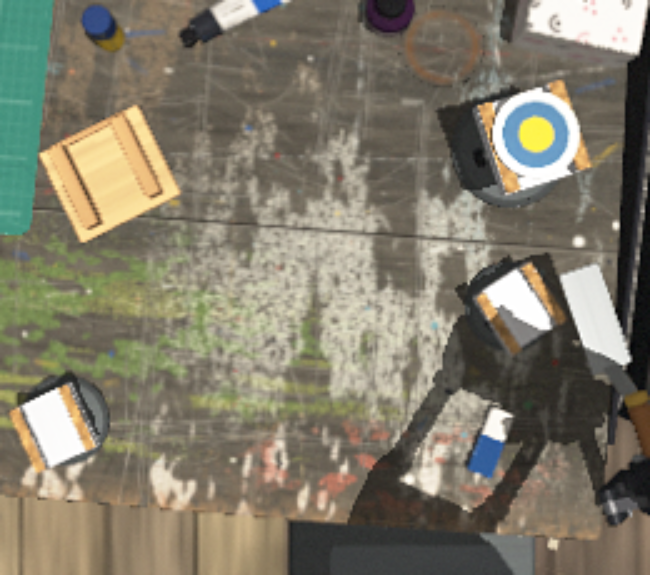

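Emit:
jog_arm(series=[[0,0,-1.0,0,-1],[0,0,-2.0,0,-1],[0,0,-2.0,0,-1],[0,0,-1.5,0,-1]])

```text
clock: 13.08
eef_pos: [0.3666, -0.1041, 0.202]
orientation: [0.486, -3.069, -0.006]
contact_force: [-0.0, -0.3, -1.0]
gripper_width: 0.0149
```

```bash
python3 -c "
from h import *
go(.465,.131,.19,34.65,n=8)"
```

```text
t 13.08 p [ 0.3666 -0.1041  0.202 ] toolx yaw -161.97 tilt 2.0 F [-0.   -0.32 -0.97] w 0.0149 q [-0.44  0.02  1.9  -0.02  1.25 -2.32]
turn -0.29 n 8
[-2.08  2.41  0.1  -0.04]
[-2.17  2.34  0.1  -0.04]
[-2.25  2.26  0.1  -0.04]
[-2.33  2.17  0.09 -0.04]
[-2.41  2.09  0.09 -0.04]
[-2.48  2.    0.09 -0.04]
[-2.55  1.91  0.08 -0.04]
[-2.62  1.81  0.08 -0.04]
```

Emit:
jog_arm(series=[[0,2.5,0,0,-1],[-0.5,3.2,0,0,-1],[-1.0,3.2,0,-0.04,-1],[-1.8,3.0,0,-0.05,-1],[-2.5,2.5,0,-0.05,-1]])

```text
clock: 13.5
eef_pos: [0.3821, 0.0514, 0.2067]
orientation: [0.696, -3.044, 0.007]
contact_force: [1.4, -0.7, -1.2]
gripper_width: 0.0152
```

```bash
python3 -c "
from h import *
go(.465,.131,.19,34.65)"
```

```text
t 13.5 p [0.3821 0.0514 0.2067] toolx yaw -154.26 tilt 1.12 F [ 1.44 -0.73 -1.25] w 0.0152 q [-0.04  0.01  1.89 -0.01  1.25 -2.06]
turn -0.155 n 3
[-3.65  1.19  0.49 -0.05]
[-3.71  1.    0.49 -0.05]
[-3.76  0.81  0.48 -0.05]
```

Emit:
jog_arm(series=[[-3.0,1.2,0.5,-0.05,-1],[-3.0,1.0,1.0,-0.05,-1],[-3.0,0.8,2.0,-0.05,-1],[-1.5,0,3.0,0,-1],[0,0,3.0,0,-1]])

```text
clock: 13.92
eef_pos: [0.4745, 0.146, 0.1149]
orientation: [-0.954, 2.98, -0.005]
contact_force: [0.1, -0.5, -1.9]
gripper_width: 0.0152
```

```bash
python3 -c "
from h import *
go(.465,.131,.028,34.65);blade(0,0,0)"
```

```text
t 13.92 p [0.4745 0.146  0.1149] toolx yaw -144.49 tilt 0.73 F [ 0.13 -0.47 -1.9 ] w 0.0152 q [ 0.16  0.25  1.86 -0.    1.02 -2.03]
turn 0.015 n 3
[ 0.58 -0.2   2.89  0.01]
[ 0.58 -0.2   2.89  0.01]
[ 0.58 -0.21  2.89  0.01]
blade top [0.5689 0.2143 0.0944] togo fwd -0.5689 left -0.2143 pitch -0.0107 roll -0.007 yaw 35.51 p [0.4745 0.146  0.1149] F [ 0.13 -0.47 -1.9 ] t 13.92 q6 -2.03
```

Emit:
jog_arm(series=[[0.5,-0.2,2.5,0,-1],[0.5,0,2.5,0,-1],[0,0,2.0,0,-1],[0,0,0.7,0,-1]])

```text
clock: 14.25
eef_pos: [0.4717, 0.1437, 0.0297]
orientation: [-0.963, 2.978, -0.002]
contact_force: [-0.1, 0.3, -1.9]
gripper_width: 0.0152
```

```bash
python3 -c "
from h import *
blade(0,0,0)"
```

```text
blade top [0.5657 0.2126 0.0092] togo fwd -0.5657 left -0.2126 pitch -0.0104 roll -0.0045 yaw 35.84 p [0.4717 0.1437 0.0297] F [-0.08  0.25 -1.91] t 14.25 q6 -2.04
```

Emit:
jog_arm(series=[[0,0,0.2,0,-1],[0,0,0.2,0,-1]])

```text
clock: 14.42
eef_pos: [0.472, 0.1446, 0.0243]
orientation: [-0.965, 2.981, -0.0]
contact_force: [-6.5, -2.8, 28.5]
gripper_width: 0.0152
```

```bash
python3 -c "
from h import *
blade(0,0,0)"
```

```text
blade top [0.566  0.2135 0.0035] togo fwd -0.566 left -0.2135 pitch -0.0078 roll -0.0029 yaw 35.88 p [0.472  0.1446 0.0243] F [-6.47 -2.84 28.49] t 14.42 q6 -2.04
```

Emit:
jog_arm(series=[[0,0,-0.1,0,-1],[0,0,0,0,-0.5],[0,0,0,0,-0.2],[0,0,0,0,0.5],[0,0,0,0,0.5]])

```text
clock: 14.83
eef_pos: [0.4782, 0.1461, 0.0304]
orientation: [-0.961, 2.969, -0.003]
contact_force: [-0.4, -0.4, 0.9]
gripper_width: 0.057
```

Emit:
jog_arm(series=[[0,0,0,0,0.5],[0,0,-1.0,0,0.5],[0,0,-3.0,0,0.5],[0,0,-3.5,0,0.5],[0,0,-3.5,0,0.5]])

```text
clock: 15.25
eef_pos: [0.4707, 0.1445, 0.1382]
orientation: [-0.965, 2.984, 0.001]
contact_force: [1.3, 0.4, -0.2]
gripper_width: 0.064
```

Emit:
jog_arm(series=[[2,0,-3.5,0,0.5],[3,0,-3,0,0.5],[3.5,0,0,0,0.5],[2,0,0,0,0.5],[0,0,0,0,0.5]])

```text
clock: 15.67
eef_pos: [0.3889, 0.082, 0.2144]
orientation: [-0.962, 2.961, -0.008]
contact_force: [0.8, 0.4, 0.1]
gripper_width: 0.0643
```

```bash
python3 - <<'E'
from h import *
t=snap('top','t20.png');s=snap('scene','s20.png')
look('21')
im=np.zeros((600,800,3),np.uint8)
im[:,:450]=cv2.resize(t['pixels'][100:340,170:350+0],None,fx=2.5,fy=2.5)
im[:288,450:]=cv2.resize(s['pixels'][150:280,190:380],(350,288)) 
im[300:,450:]=cv2.resize(t['pixels'][145:231,310:410],(350,300))
cv2.imwrite('pics/c20.png',im)
E
```

```text
tile [ 0.6108 -0.0054  0.1936] n 140.0
scene blue n 130 rows (np.int64(191), np.int64(201), np.float64(196.21)) cols (np.int64(337), np.int64(363))
blade top [0.4895 0.1558 0.1947] togo fwd 0.0672 left -0.2055 pitch -0.026 roll -0.0124 yaw 36.06 p [0.3926 0.0838 0.2133] F [ 0.57 -0.8  -0.76] t 15.87 q6 -2.17
```

View pics/c20.png

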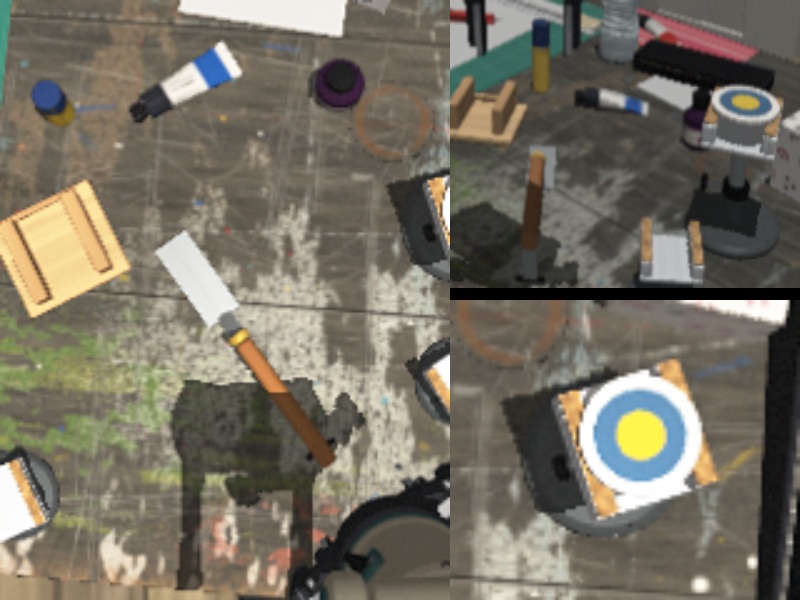

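```bash
python3 -c "
from h import *
print(manip.job_done())"
```

```text
the job is handed in; nothing more can be done
None
```

The tile is on the large stand and the lifter is back on the open table. I handed the job in at about 16 s of the 67 s allowed; no verdict was reported.

**What I did:** I gripped the lifter by its handle and slid the blade under the tile on the rack. I carried the tile over at up to about 2.2° pitch from the lifter's table-level attitude and lowered it onto the runners. After drawing the blade out, I set the lifter down near where it started.

**Last checks:**
- **Landing:** The tile came to rest with the runner tops about 120 mm up, which agrees with my height estimate from the pictures. In the scene camera it stopped sinking while the blade went on down, and the mean vertical force eased from about −2 N to −1.24 N, roughly the tile's weight.
- **Tile position:** It lies about 2 mm from the stand's centre by the top camera, and it did not move while the blade was withdrawn.
- **Lifter:** In the last picture it stands on the table, clear of the rack and stands.
- **Bystanders:** The ink bottle, paint tube and glue stick look undisturbed. The clip was mostly outside the last crop, and the arm did not go near it.

**What disagreed:**
- **Force readings:** Single readings were too noisy (about 0.5 N) to feel the landing, so I relied on the picture plus an averaged force.
- **Set-down:** The lifter met the table with a brief push of about 28 N, harder than intended, before I released it.
- **Last printed tile position:** It was worked out for the wrong height because the arm was raised by then. I disregarded it and judged from the picture, which showed the tile still centred.

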